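Swing the spotting board over the drip tray

ROBOT

A 7-joint arm with a two-finger parallel gripper is mounted at the origin on a cart in front of the work surface, level with it; the furniture and walls round the work are solid. World frame = base frame: x ahead of the robot, y to its left, z up, the work surface at z = 0. Lengths are in mm, angles in rad, forces in N, time in s.
With the tool pointing down it reaches from about 375 to 925 mm from the base axis. Payload 3.1 kg.
Tool frame: the origin (TCP) lies midway between the tips of the shut fingers; the grasp point (between the pads) lies 19 mm behind it; z points along the fingers, y is the line along which they close (so a half turn about z gives the same grasp; the last joint's range is limited). The gripper opens to 85 mm and grips with 20 to 120 N. Pads are 22 mm wide; open, the fingers measure 114 mm over their backs; the gripper's body (76 mm by 85 mm) begins 54 mm behind the grasp point. The pads swing forward as they close: fully open they stand 13 mm farther back than shut.
Start: joints at [-0.098, 0.383, 0.044, 1.598, -0.018, 1.161, -0.05], TCP at [650.002, 0.022, 231.269] pointing down, gripper open.
Joint ranges: [-2.61, 2.61], [-0.41, 2.15], [-1.48, 1.57], [0, 2.5], [-1.57, 4.71], [0.05, 1.97], [-2.85, 2.85]. Speed limits (rad/s): [2.79, 2.79, 3.14, 3.14, 3.14, 3.14, 3.14].

INTERFACE

Orientations are given as a unit quaternion [w, x, y, z].
In Python, from cell import env gives the robot as it stands.
- The arm moves only by the shell command python3 drive.py [FORCE], which reads ROWS from standard input. ROWS is a JSON object with one list for each field, all of the same length, 1 to 12, a row being the entries at one place: finger_gap (the finger opening in mm), tx, ty, tz (the shift in mm), twist (a turn about the tool's z in rad); each row shifts and turns the commanded pose from where the row before left it, along the tool's axes as they then stand; what a row does not reach is not made up. A row lasts 1/8 s, in which the tool goes at most 62.5 mm and 0.188 rad, less where a joint would pass 70% of its speed; a pose out of reach is approached as far as the arm can. The fingers move at their own pace and stop on an object; FORCE is the grip in N (left out, the last holds). Time passes only in rows, so rows that do not move let the fingers close. It prints the time, the measured TCP pose, the force, the opening and the grip force at its end. Input that does not fit is refused with a message, and nothing moves.
- env.state(): the state, without advancing time (a new reading comes with each control period).
- env.capture(name): name is "scene" or "side" or "wrist"; returns the picture (400x640x3 uint8, blue, green, red); there is no depth.
- env.camera_info(name): a dict with "K" (3x3 intrinsics, pixels), "xyz" and "attitude" of the camera in the world; the wrist camera has in their place "mount" (4x4, takes a point from camera to tool coordinates, whose origin is the TCP and whose axes are the flange's). Camera axes: x right, y up, looking along -z (the intrinsics and any distortion apply to the point x, -y, -z); pixel columns grow to the right and rows downward; lengths in mm; the calibration is good to about 2 mm. The wrist camera is an equidistant fisheye: a pixel r from the principal point sees the ray r / f radians off the axis. A picture is of the moment at which its call begins: read the wrist's pose just before it. camera_info takes no time and is no camera call.
- env.hand_in(): hands the job in; it is judged then, once.
The state is a dict: "time_s": time; "q": joint angles; "joint_velocities": joint speeds; "joint_efforts": joint torques, N m; "tool_pos": TCP position; "tool_rot": TCP orientation; "ft_force": force on the tool from outside, world axes, zero at the start; "wrist_torque": the same for the moment, N m; "grip_width": finger opening in mm; "grasp_force": force on a finger pad.
Only numpy, scipy, OpenCV 4.12 (cv2) and the standard library are available. Lean on these libraries where they do the work, as an engineer would, in place of code of your own. Each camera call takes 0.05 s, during which the arm holds its last target. There are 200 camera calls.

TASK

Get the swivel spotting board ready for stain work: pull up its spring plunger, swing the padded board round until its nose stands over the white drip tray, and let the pin snap fully home in the hole there. The board swings low, so first take each bottle that stands in its way, including the one left in the drip tray, and stand it upright on the wooden tray; the board must not knock any bottle. Leave everything else where it is.

Things in the scene. Friction and masses are not known exactly. Their poses are not given: they have to be found in the camera images.
- stand: Grey cast base, fixed: disc 212 mm in diameter, 28 mm high. Origin: underside centre, on the swivel axis; z up; x is where the board points at swivel 0. Five index holes (14 mm, for a 10 mm pin) in its top, 82 mm from the axis, 45 deg apart, on the -x side, hold the board at swivel -90, -45, 0, 45, 90 deg. The drip tray is at its +y side (the +90 hole) or its -y side (-90).
- swivel (a joint): Angle of the board about the vertical swivel axis, rad: 0 along the stand's +x (it starts there, locked), positive anticlockwise from above; stops at -1.72 and 1.72. Friction about 0.12 N m: unlocked, it stays where it is left. The seated pin leaves up to 0.03 rad of play either way.
- plunger (a joint): Lift of the spring plunger, m: 0 = pin home, 10 mm deep in a hole; 0.010 = pin riding on the base between holes; 0.018 = fully drawn. Above 0.010 the pin is free of the hole. The spring pushes down with 6 N at 0, 9.5 N fully drawn; let go, it snaps down.
- knob (a point): Middle of the grip of the plunger's black round pull knob (36 mm in diameter, top 18 mm above this point; it spins freely about its upright axis); 124 mm high with the pin home. It stands on a 33 mm wide barrel (top at 98 mm) on the carrier's tail, 82 mm from the swivel axis on the far side from the board, and travels round with it.
- board: Padded grey sleeve-shaped board with its carrier, turning with the swivel. Board 277 mm long, 90 mm wide, underside 101 mm and top 129 mm above the worktop, from 22 mm behind the axis to its round tip 255 mm out. Origin: on the swivel axis, 74 mm above the worktop; x points out along the board to the tip, the tail with the knob points to -x.
- nose (a point): Point on the underside of the board under the middle of its round nose, 45 mm in from the tip, 210 mm from the swivel axis.
- drip_tray: White rectangular drip tray, 226 x 178 mm and 24 mm high, walls 6 mm, floor 5 mm thick; fixed. Origin: centre of its underside; x along the 226 mm side, which points away from the stand. About 232 mm from the swivel axis, left or right of the stand.
- wooden_tray: Brown wooden tray, 216 x 400 mm and 28 mm high, walls 6 mm, floor 5 mm thick; fixed, at the left of the worktop. Origin: centre of its underside; x across (216 mm), y along its length (400 mm, roughly along the worktop's depth). The lint roller lies along it in the half x > 0.035 and a spool stands near y = -0.12; the rest is free.
- soap_pump: Brown pump bottle, black pump head; 65 mm wide, 176 mm high, about 0.34 kg. Origin: underside centre, z up. Black collar 33 mm in diameter, z = 124 to 143 mm, its centre at y = +4 mm; above it a thin stem and a nozzle (18 mm wide in x, y = -37 to 14 mm, z = 166 to 176 mm) that points to its own -y: grasp the collar across x.
- cap_bottle: White round bottle with a ribbed grey cap, 56 mm in diameter, 166 mm high, 0.25 kg. Origin: centre of its underside, z up. Cap 36 mm in diameter from z = 130 to 166 mm; shoulder from 112 mm. This and the pump bottle start behind the stand, one on each side of the board, under a wall cabinet (underside 0.64 m above the worktop, from x = 0.57 m back): little room to lift them there.
- nozzle_bottle: White round bottle with a black collar and pointed nozzle, 52 mm in diameter, 172 mm high, 0.22 kg; stands in the drip tray. Origin: centre of its underside, z up. Collar 33 mm in diameter from z = 114 to 142 mm, pointed nozzle above.
- pin_pot: Lidded pot, 91 mm in diameter, 53 mm high (the board passes above it). Origin: centre of its underside. Stands on the side of the stand where the drip tray is not. Leave alone.
- dial_timer: White wind-up timer with black dial, 68 mm square, 49 mm high. Origin: centre of its underside. Leave alone.
- sewing_tape: Round blue-grey tape measure, 52 mm wide, 18 mm high. Origin: centre of its underside. Leave alone.
- lint_roller: Lint roller, 234 mm long, 46 mm high, lying in the wooden tray. Origin: middle of its underside, y along its length. Leave alone.
- spool: Thread spool, 33 mm in diameter, 46 mm high, standing in the wooden tray. Origin: centre of its underside. Leave alone.

How it is judged:
By the outcome, as a careful person would: the job done as asked, in the order asked, and still so for the second after the job is handed in, with the robot touching nothing.
It also fails if it takes over 72 s, if anything falls off the work surface, if the arm or the gripper's body presses on something with over 40 N, if the wrist force passes 120 N, or if a joint passes its speed limit or range.

## Working session

There is one attempt and no reset: what is moved stays moved. The work goes in short steps, Python scripts to look and compute and a shell command to move; the robot and the scene stay as the last step left them, time stands still between calls to the robot, and variables do not carry over. Pictures are saved under pics/ and viewed, at most 10 in all, crops included, and the job is handed in when it is done.

```bash
ls; mkdir -p pics
python3 - <<'E'
from cell import env
import cv2
s=env.state(); print(s)
for n in ("scene","side","wrist"):
    print(n,env.camera_info(n)); im=env.capture(n); cv2.imwrite(f"pics/{n}0.png",im)
E
```

```text
cell.py
drive.py
pics
{'time_s': 0.0, 'q': array([-0.09781804,  0.38384701,  0.04386351,  1.59960881, -0.01787388,
        1.16117189, -0.04986885]), 'joint_velocities': array([-0.0012339 ,  0.00097926, -0.0020857 ,  0.00217763,  0.00050118,
        0.00046843, -0.00116205]), 'joint_efforts': array([-8.41360106e-04, -4.33466363e+01,  1.02427706e+00, -2.49513745e+01,
        1.06121189e-02,  1.12996699e-02, -5.17373280e-06]), 'tool_pos': array([ 6.49049020e+02, -2.12893875e-02,  2.29863722e+02]), 'tool_rot': array([-0.00086936,  0.70706678,  0.70714555, -0.00099491]), 'ft_force': array([ 0.04874673, -0.10164821,  0.9112874 ]), 'wrist_torque': array([-0.03271785,  0.06631664,  0.03855544]), 'grasp_force': 0.0, 'grip_width': 85.64029154297764}
scene {'K': array([[466.48424739,   0.        , 329.51111693],
       [  0.        , 466.48424739, 203.30988002],
       [  0.        ,   0.        ,   1.        ]]), 'xyz': array([  104.20842104, -1124.93092096,   925.72228112]), 'attitude': array([ 0.86598277,  0.47038536, -0.08816834, -0.14504411])}
side {'K': array([[418.46393289,   0.        , 320.84920504],
       [  0.        , 418.46393289, 195.89262906],
       [  0.        ,   0.        ,   1.        ]]), 'xyz': array([  16.18041929, -641.47754744, 1081.40713526]), 'attitude': array([ 0.88684419,  0.33126136, -0.11614003, -0.30047427])}
wrist {'K': array([[309.70691629,   0.        , 320.16480005],
       [  0.        , 309.70691629, 198.08362106],
       [  0.        ,   0.        ,   1.        ]]), 'mount': array([[ 9.76537381e-04,  9.61940394e-01,  2.73257616e-01,
         6.96517937e+01],
       [ 9.99999517e-01, -9.70956794e-04, -1.55656587e-04,
         6.75142729e-01],
       [ 1.15588981e-04,  2.73257636e-01, -9.61940877e-01,
        -1.43005463e+02],
       [ 0.00000000e+00,  0.00000000e+00,  0.00000000e+00,
         1.00000000e+00]])}
```
Tool rot [0,.707,.707,0]: tool x -> world y; tool y -> world x; tool z down. Check: rotation by pi about (1,1,0)/√2: x->y, y->x, z->-z. Yes. The wrist camera "axes are the flange's" - tool coordinates... "takes point from camera to tool coordinates, whose origin is TCP and whose axes are the flange's". Maybe flange axes = tool axes. OK; might differ. Camera offset +70 in x tool -> world +y 70? Hmm; need to check. 

View pictures.

View pics/scene0.png

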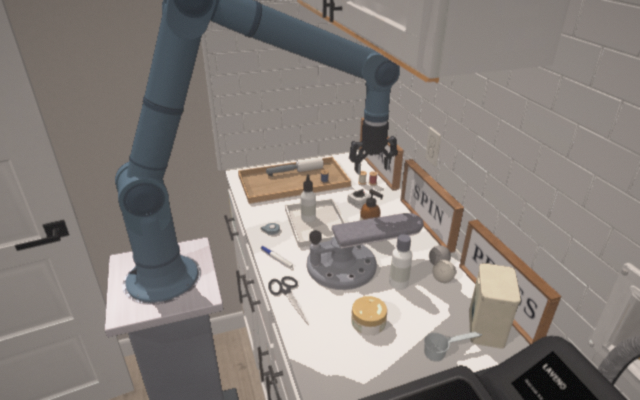

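View pics/side0.png

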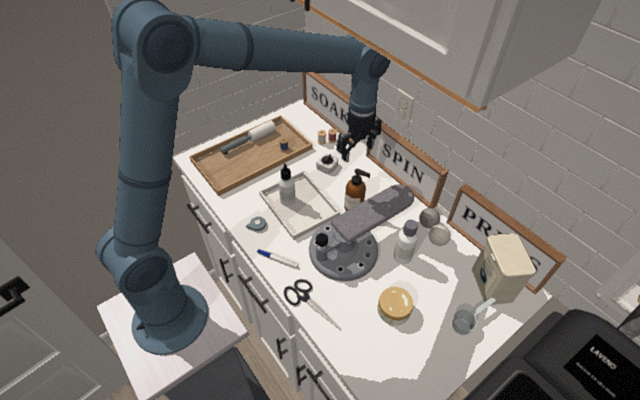

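View pics/wrist0.png

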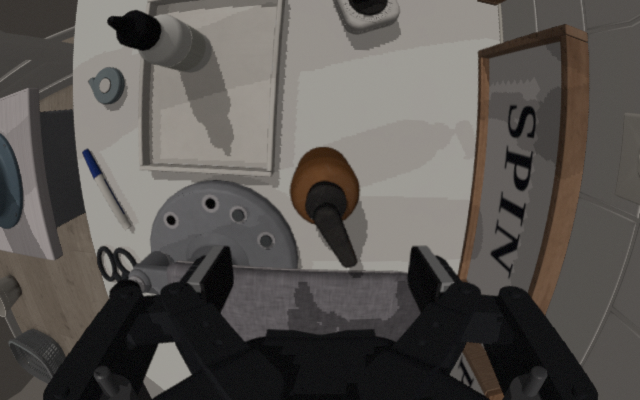

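Create h.py:
```python
import numpy as np, cv2
from scipy.spatial.transform import Rotation as R
from cell import env
def rot(q): return R.from_quat([q[1],q[2],q[3],q[0]]).as_matrix()
def grab(n,f=None):
    s=env.state(); i=env.camera_info(n); im=env.capture(n)
    if f: cv2.imwrite("pics/"+f,im)
    return im,cam(n,s,i)
def cam(n,s=None,i=None):
    i=i or env.camera_info(n)
    if n=="wrist":
        s=s or env.state(); T=rot(s["tool_rot"]); M=i["mount"]
        return n,i["K"],T@M[:3,:3],T@M[:3,3]+s["tool_pos"]
    return n,i["K"],rot(i["attitude"]),i["xyz"]
def ray(c,p):
    n,K,A,o=c; x=(p[0]-K[0,2])/K[0,0]; y=(p[1]-K[1,2])/K[1,1]
    if n=="wrist":
        r=np.hypot(x,y); k=np.sin(r)/max(r,1e-9); v=np.array([x*k,-y*k,-np.cos(r)])
    else: v=np.array([x,-y,-1.])
    return o,A@v/np.linalg.norm(v)
def onz(c,p,z):
    o,d=ray(c,p); return o+d*(z-o[2])/d[2]
def proj(c,P):
    n,K,A,o=c; v=A.T@(np.array(P,float)-o); x,y,z=v[0],-v[1],-v[2]
    if n=="wrist":
        r=np.hypot(x,y); a=np.arctan2(r,z)/max(r,1e-9); x,y=x*a,y*a
    else: x,y=x/z,y/z
    return np.array([K[0,0]*x+K[0,2],K[1,1]*y+K[1,2]])
def tri(obs):
    M=np.zeros((3,3));b=np.zeros(3);L=[]
    for c,p in obs:
        o,d=ray(c,p);Q=np.eye(3)-np.outer(d,d);M+=Q;b+=Q@o;L.append((o,Q))
    X=np.linalg.solve(M,b); return X.round(1),[round(float(np.linalg.norm(Q@(X-o))),1) for o,Q in L]
def blobs(im,mask,win,amin=15):
    m=np.zeros(im.shape[:2],np.uint8);x0,y0,x1,y1=win
    m[y0:y1,x0:x1]=(mask[y0:y1,x0:x1]>0)*255
    n,l,st,ce=cv2.connectedComponentsWithStats(m)
    return [(st[k].tolist(),ce[k].round(1).tolist()) for k in range(1,n) if st[k,4]>=amin]
```

Run:
```python
import cv2,numpy as np
sc,si,w=[cv2.imread(f"pics/{n}0.png") for n in("scene","side","wrist")]
# composite of enlarged crops
a=cv2.resize(sc[165:295,270:450],None,fx=4.4,fy=4.4,interpolation=2)[:572,:792]
cv2.imwrite("pics/c1.png",a)
b=cv2.resize(si[115:285,185:425],None,fx=3.3,fy=3.3,interpolation=2)
cv2.imwrite("pics/c2.png",b);print(a.shape,b.shape)
```

```text
(572, 792, 3) (561, 792, 3)
```

View pics/c1.png

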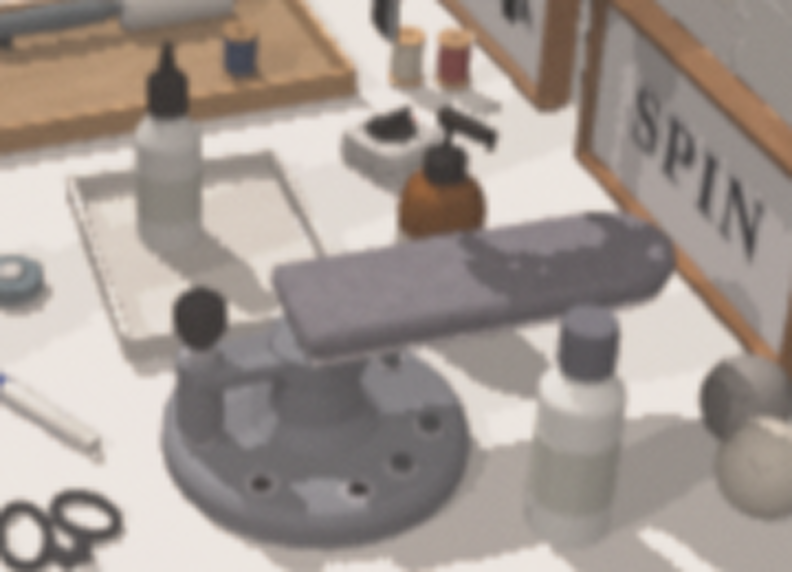

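View pics/c2.png

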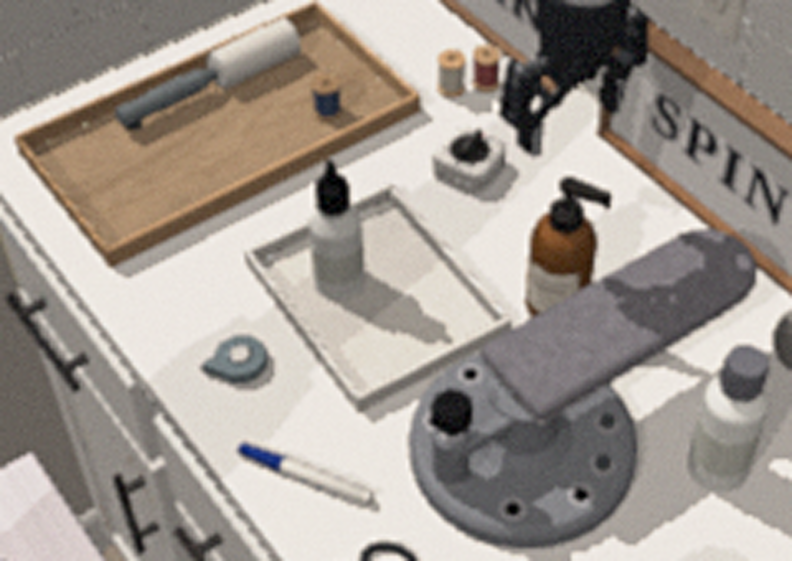

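Run:
```python
from h import *
a=cam("scene");b=cam("side");w=cam("wrist")
S=lambda x,y:(270+x/4.4-.4,165+y/4.4-.4); D=lambda x,y:(185+x/3.3-.35,115+y/3.3-.35)
for n,p,q in [("pump collar",(446,163),(566,213)),("nozz collar",(168,95),(333,193)),("nozz tip",(167,45),(332,163)),("knob",(200,318),(451,411)),("captop",(588,322),(747,357)),("noz base ctr",(168,225),(339,275))]:
    X=tri([(a,S(*p)),(b,D(*q))]);print(n,X,"wristpx",proj(w,X[0]).round(1))
for n,L,z in [("wood",[(17,138),(112,250),(418,97),(318,5)],28),("drip",[(248,256),(393,190),(512,320),(362,400)],24)]:
    P=np.array([onz(b,D(*p),z) for p in L]);print(n,P.round(0)[:,:2].tolist(),P.mean(0).round(0))
H=[(471,373),(607,420),(603,463),(580,494),(512,509)]
P=[onz(b,D(*p),28)[:2].round(1).tolist() for p in H];print("holes side",P)
print("holes wrist",[onz(w,p,28)[:2].round(1).tolist() for p in [(171,220),(210,203),(238,215),(266,240)]])
print("drip wrist",[onz(w,p,24)[:2].round(1).tolist() for p in [(142,168),(277,175),(286,0)]])
print("pump wrist",onz(w,(327,195),143),onz(w,(347,255),176), "nozz tip",onz(w,(115,24),172))
im=cv2.imread("pics/wrist0.png").astype(int)
dk=im.max(2)<45
print(blobs(im,dk,(270,150,380,275)),blobs(im,dk,(90,0,190,80)))
for n in("scene","side"):
  g=cv2.imread(f"pics/{n}0.png");c=cam(n)
  r=proj(c,(490,0,124)).astype(int)
```

```text
pump collar (array([655.5,  -1.7, 132.9]), [0.3, 0.3]) wristpx [327.2 201.7]
nozz collar (array([495.5, 154.3, 131.1]), [0.8, 0.8]) wristpx [142.7  27.9]
nozz tip (array([492.8, 147.1, 178.7]), [0.7, 0.7]) wristpx [108.   25.2]
knob (array([ 433.8, -111.6,  124.5]), [0.2, 0.2]) wristpx [127.1 292.8]
captop (array([ 644.7, -240.6,  164.9]), [1.6, 1.6]) wristpx [315.3 415.7]
noz base ctr (array([494. , 153.2,  13. ]), [0.8, 0.8]) wristpx [191.9  50.3]
wood [[320.0, 520.0], [323.0, 310.0], [711.0, 308.0], [714.0, 514.0]] [517. 413.  28.]
drip [[431.0, 223.0], [604.0, 209.0], [592.0, -6.0], [419.0, 5.0]] [512. 108.  24.]
holes side [[518.1, -34.8], [584.7, -153.5], [550.4, -186.4], [512.5, -198.3], [454.8, -173.6]]
holes wrist [[457.3, -58.2], [515.5, -34.9], [550.4, -49.9], [583.2, -82.0]]
drip wrist [[420.1, 10.3], [599.6, -1.9], [610.7, 203.1]]
pump wrist [655.06555742   6.69550199 143.        ] [668.91624016 -28.29179564 176.        ] nozz tip [494.59278555 149.05027614 172.        ]
[([305, 181, 52, 86, 2362], [330.8, 218.0]), ([349, 273, 14, 2, 27], [355.7, 273.5])] [([108, 11, 53, 40, 1448], [136.4, 29.7])]
```

Run:
```python
from h import *
w=cam("wrist")
im=cv2.imread("pics/wrist0.png").astype(int); dk=im.max(2)<45
for r in range(180,270,6):
    x=np.where(dk[r,295:370])[0]+295; print(r,x.min() if len(x) else'',x.max() if len(x) else '',len(x))
print("tcp px",proj(w,env.state()["tool_pos"]),[proj(w,(655,y,z)).round(0).tolist() for y,z in((-2,124),(-2,143),(15,143),(-18,143),(-2,170))])
# tangential widths in scene/side: axis directions
for n,win in(("scene",(355,185,390,215)),("side",(345,165,375,190))):
    g=cv2.imread(f"pics/{n}0.png").astype(int);d=g.max(2)<75
    print(n); 
    for r in range(win[1],win[3]):
        x=np.where(d[r,win[0]:win[2]])[0]+win[0]; print(r,x.tolist() if len(x)<4 else (x.min(),x.max(),len(x)),end=' ')
print(blobs(im,dk,(90,0,190,80)))
```

```text
180   0
186 312 338 27
192 309 343 35
198 307 345 39
204 305 355 43
210 306 345 40
216 309 342 34
222 314 342 29
228 319 344 26
234 322 346 25
240 326 349 24
246 331 351 21
252 335 353 19
258 339 355 17
264 343 354 12
tcp px [318.74238211 252.73366942] [[326.0, 199.0], [327.0, 206.0], [327.0, 185.0], [327.0, 225.0], [328.0, 217.0]]
scene
185 [] 186 [] 187 [] 188 [] 189 [] 190 [] 191 [360, 361, 371] 192 (np.int64(358), np.int64(373), 8) 193 (np.int64(355), np.int64(375), 13) 194 (np.int64(355), np.int64(377), 11) 195 (np.int64(356), np.int64(381), 10) 196 [380, 381] 197 [] 198 [371] 199 (np.int64(368), np.int64(373), 6) 200 (np.int64(368), np.int64(374), 7) 201 (np.int64(367), np.int64(374), 8) 202 (np.int64(367), np.int64(374), 8) 203 (np.int64(367), np.int64(374), 8) 204 (np.int64(367), np.int64(374), 8) 205 (np.int64(368), np.int64(374), 7) 206 (np.int64(369), np.int64(373), 5) 207 [] 208 [] 209 [] 210 [] 211 [] 212 [] 213 [] 214 [] side
165 [] 166 [] 167 [] 168 [] 169 [357, 358] 170 (np.int64(355), np.int64(360), 6) 171 (np.int64(355), np.int64(362), 8) 172 (np.int64(356), np.int64(364), 9) 173 (np.int64(356), np.int64(367), 12) 174 (np.int64(357), np.int64(369), 13) 175 (np.int64(356), np.int64(369), 9) 176 (np.int64(354), np.int64(369), 9) 177 (np.int64(353), np.int64(360), 8) 178 (np.int64(352), np.int64(360), 9) 179 (np.int64(352), np.int64(360), 9) 180 (np.int64(352), np.int64(361), 10) 181 (np.int64(352), np.int64(361), 10) 182 (np.int64(352), np.int64(361), 10) 183 (np.int64(352), np.int64(362), 11) 184 (np.int64(353), np.int64(363), 9) 185 (np.int64(355), np.int64(364), 6) 186 [363, 364] 187 [363, 364] 188 [363, 364] 189 [363, 364] [([108, 11, 53, 40, 1448], [136.4, 29.7])]
```

Run:
```python
from h import *
w=cam("wrist")
p,q=onz(w,(331.5,228),173),onz(w,(349,263),173);print(p,q,np.degrees(np.arctan2(*(q-p)[1::-1])))
print(onz(w,(325.5,202),134))
print(env.state()["tool_pos"])
```

```text
[657.73834564  -8.80680133 173.        ] [670.89531186 -36.34561238 173.        ] -64.46335449369658
[654.08658909  -1.61457359 134.        ]
[ 6.49268372e+02 -4.16168241e-02  2.30159442e+02]
```

```bash
echo '{"finger_gap": [85, 85, 85, 85, 85, 85], "tx": [-1.5, 0, 0, 0, 0, 0], "ty": [5, 0, 0, 0, 0, 0], "tz": [0, 30, 30, 30, 17, 0], "twist": [-0.15, -0.15, -0.145, 0, 0, 0]}' | python3 drive.py 50
python3 - <<'E'
from h import *
s=env.state();print(s["tool_pos"],s["ft_force"]);grab("wrist","w1.png")
E
```

```text
time_s: 0.9
tool_pos: [653.6, -1.5, 122.4]
tool_rot: [-0.002, 0.534, 0.846, -0.001]
ft_force: [-0.4, 0.1, 0.2]
grip_width: 84.8
grasp_force: 0.0
[653.55530207  -1.53047522 122.40864264] [-0.40407091  0.0975391   0.22828494]
```

View pics/w1.png

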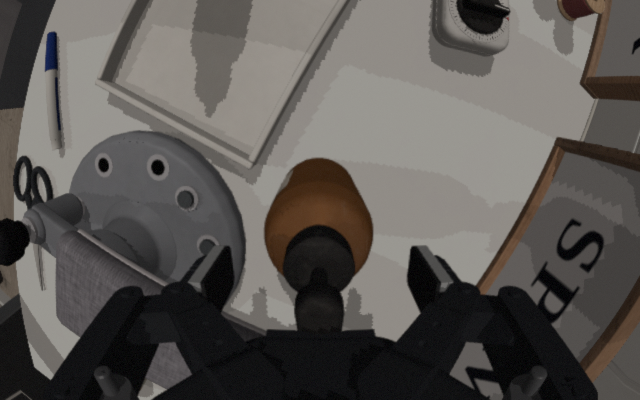

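```bash
echo '{"finger_gap": [25, 25, 25, 25], "tx": [0, 0, 0, 0], "ty": [0, 0, 0, 0], "tz": [0, 0, 0, 0], "twist": [0, 0, 0, 0]}' | python3 drive.py 50
python3 - <<'E'
from h import *
c=cam("wrist");s=env.state();print(proj(c,s["tool_pos"]+[0,0,12]), proj(c,s["tool_pos"]+[0,0,19]))
E
```

```text
time_s: 1.45
tool_pos: [655.7, -1.5, 125.6]
tool_rot: [0.001, 0.534, 0.846, 0.0]
ft_force: [-1.1, 0.1, 4.2]
grip_width: 30.9
grasp_force: 50.1
[318.39903501 263.12360167] [318.33810316 270.27030504]
```

```bash
echo '{"finger_gap": [25, 25, 25, 25, 25, 25, 25, 25, 25, 25, 25], "tx": [0, 0, 30, 50, 55, 55, 55, 55, 52, 40, 0], "ty": [0, 0, 4, 7.5, 8.5, 8.5, 8.5, 8.5, 7.5, 5.7, 0], "tz": [-35, -40, 0, 0, 0, 0, 0, 0, 0, 0, 0], "twist": [0, 0, 0, 0, 0, 0, 0, 0, 0, 0, 0]}' | python3 drive.py
python3 - <<'E'
from h import *
s=env.state();print(s["tool_pos"],s["ft_force"],s["grip_width"]);grab("side","s2.png")
E
```

```text
time_s: 2.82
tool_pos: [533.8, 384.4, 197.6]
tool_rot: [-0.003, 0.529, 0.848, 0.0]
ft_force: [0.2, -0.4, -4.2]
grip_width: 31.1
grasp_force: 50.7
[533.80632333 384.3980927  197.61813322] [ 0.22597351 -0.39826663 -4.169242  ] 31.054825846678014
```

View pics/s2.png

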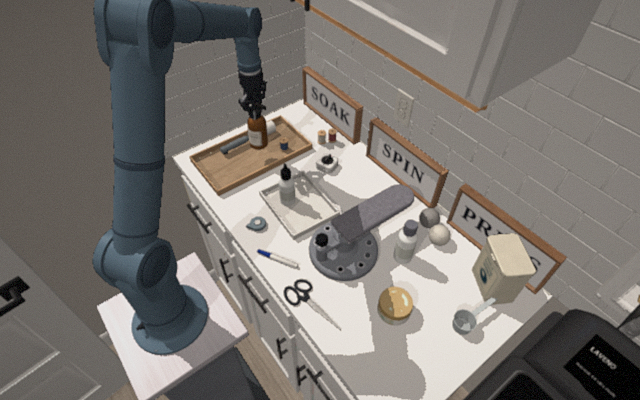

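```bash
echo '{"finger_gap": [25, 25, 25, 25, 25], "tx": [-3, 0, 0, 0, 0], "ty": [0, 0, 0, 0, 0], "tz": [30, 22, 10, 3, 0], "twist": [0, 0, 0, 0, 0]}' | python3 drive.py
```

```text
time_s: 3.5
tool_pos: [541.1, 374.8, 134.9]
tool_rot: [0.0, 0.534, 0.846, 0.0]
ft_force: [1.0, -0.1, -3.5]
grip_width: 31.2
grasp_force: 50.7
```

```bash
echo '{"finger_gap": [25, 25, 25], "tx": [0, 0, 0], "ty": [0, 0, 0], "tz": [2, 1.5, 0], "twist": [0, 0, 0]}' | python3 drive.py
```

```text
time_s: 3.88
tool_pos: [540.5, 374.9, 130.9]
tool_rot: [0.0, 0.534, 0.846, 0.0]
ft_force: [0.2, 0.6, -4.1]
grip_width: 31.3
grasp_force: 50.7
```

```bash
echo '{"finger_gap": [25, 25, 25], "tx": [0, 0, 0], "ty": [0, 0, 0], "tz": [1, 0.7, 0], "twist": [0, 0, 0]}' | python3 drive.py
```

```text
time_s: 4.25
tool_pos: [540.6, 375.9, 130.6]
tool_rot: [-0.0, 0.533, 0.846, 0.001]
ft_force: [-1.6, -0.6, 5.6]
grip_width: 31.0
grasp_force: 51.8
```

```bash
echo '{"finger_gap": [85, 85, 85, 85, 85, 85, 85], "tx": [0, 0, 0, 0, 0, 0, 0], "ty": [0, 0, 0, 0, 0, 0, 0], "tz": [0, 0, -3, -25, -40, -30, 0], "twist": [0, 0, 0, 0, 0, 0, 0]}' | python3 drive.py
python3 - <<'E'
from h import *
im,c=grab("side","s3.png")
cv2.imwrite("pics/s3c.png",cv2.resize(im[90:210,180:340],None,fx=3,fy=3,interpolation=2))
E
```

```text
time_s: 5.12
tool_pos: [542.7, 376.4, 231.1]
tool_rot: [0.001, 0.534, 0.846, 0.004]
ft_force: [-0.7, 0.2, -0.3]
grip_width: 85.0
grasp_force: 0.0
```

View pics/s3c.png

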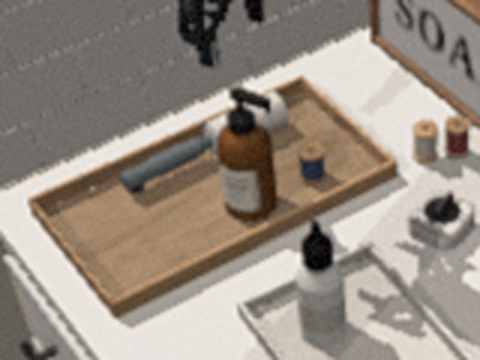

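```bash
echo '{"finger_gap": [85, 85, 85, 85, 85, 85, 85], "tx": [-20, -40, -45, -40, -36.8, 0, 0], "ty": [-15, -31, -35, -31, -28, 0, 0], "tz": [0, 0, 0, 0, 0, 0, 0], "twist": [0, 0, 0, 0, 0, 0, 0]}' | python3 drive.py
python3 - <<'E'
from h import *
im,c=grab("wrist","w4.png"); s=env.state();print(s["tool_pos"],s["q"])
for z in (118,133,147,177): print(z,proj(c,(494.5,153,z)).round(1))
d=im.max(2)<45
print(blobs(im,d,(260,130,380,300)))
for r in range(180,290,5):
    x=np.where(d[r,260:380])[0]+260; print(r,x.min() if len(x) else'',x.max() if len(x) else '',len(x))
E
```

```text
time_s: 6.05
tool_pos: [491.7, 150.7, 226.0]
tool_rot: [-0.001, 0.534, 0.846, -0.0]
ft_force: [0.9, 0.4, 0.1]
grip_width: 84.9
grasp_force: 0.0
[491.92464156 151.62122301 226.25448759] [-0.27984144  0.13903249 -0.10687034  1.91942744  0.01586858  1.08509312
  0.05342554]
118 [323.6 194.9]
133 [323.8 199.9]
147 [323.9 205.1]
177 [324.4 218.5]
[([300, 178, 43, 47, 1565], [320.9, 201.2])]
180 312 330 19
185 306 336 31
190 303 339 37
195 302 340 39
200 301 341 41
205 300 342 43
210 302 340 39
215 304 338 35
220 308 334 27
225   0
230   0
235   0
240   0
245   0
250   0
255   0
260   0
265   0
270   0
275   0
280   0
285 284 286 3
```

```bash
echo '{"finger_gap": [85, 85, 85, 85, 85, 25, 25, 25, 25], "tx": [0, 0, 0, 0, 0, 0, 0, 0, 0], "ty": [0.5, 0, 0, 0, 0, 0, 0, 0, 0], "tz": [35, 35, 25, 11, 0, 0, 0, 0, 0], "twist": [0, 0, 0, 0, 0, 0, 0, 0, 0]}' | python3 drive.py 50
```

```text
time_s: 7.22
tool_pos: [493.5, 150.9, 122.1]
tool_rot: [0.0, 0.534, 0.846, 0.001]
ft_force: [-0.9, -1.7, 4.9]
grip_width: 31.3
grasp_force: 50.0
```

```bash
echo '{"finger_gap": [25, 25, 25, 25, 25, 25, 25, 25, 25, 25], "tx": [0, 0, 25, 45, 50, 50, 40, 21.7, 0, 0], "ty": [0, 0, 3.7, 6.7, 7.4, 7.4, 6, 3.2, 0, 0], "tz": [-30, -40, 0, 0, 0, 0, 0, 0, 0, 0], "twist": [0, 0, 0, 0, 0, 0, 0, 0, 0, 0]}' | python3 drive.py
```

```text
time_s: 8.48
tool_pos: [424.7, 372.6, 190.3]
tool_rot: [0.0, 0.534, 0.845, -0.001]
ft_force: [0.9, 0.7, -2.4]
grip_width: 31.1
grasp_force: 50.4
```

```bash
echo '{"finger_gap": [25, 25, 25, 25, 25, 25], "tx": [0, 0, 0, 0, 0, 0], "ty": [0, 0, 0, 0, 0, 0], "tz": [25, 25, 12, 4, 2, 0], "twist": [0, 0, 0, 0, 0, 0]}' | python3 drive.py
```

```text
time_s: 9.22
tool_pos: [424.7, 375.1, 123.9]
tool_rot: [0.0, 0.534, 0.846, 0.001]
ft_force: [0.4, -0.4, -2.5]
grip_width: 31.1
grasp_force: 50.4
```

```bash
echo '{"finger_gap": [25, 25, 25, 25], "tx": [0, 0, 0, 0], "ty": [0, 0, 0, 0], "tz": [1.5, 1, 0.5, 0], "twist": [0, 0, 0, 0]}' | python3 drive.py
```

```text
time_s: 9.72
tool_pos: [424.7, 375.6, 122.2]
tool_rot: [0.0, 0.534, 0.846, 0.001]
ft_force: [-1.5, -1.3, 5.4]
grip_width: 31.0
grasp_force: 51.5
```

```bash
echo '{"finger_gap": [85, 85, 85, 85, 85, 85, 85], "tx": [0, 0, 0, 0, 0, 0, 0], "ty": [0, 0, 0, 0, 0, 0, 0], "tz": [0, 0, -3, -25, -40, -37, 0], "twist": [0, 0, 0, 0, 0, 0, 0]}' | python3 drive.py; echo '{"finger_gap": [85, 85, 85, 85, 85, 85, 85, 85, 85, 85, 85], "tx": [-25, -45, -50, -52, -52, -52, -50, -50, -40, -27.5, 0], "ty": [-11.3, -20.5, -22.8, -23.6, -23.6, -23.6, -22.8, -22.8, -18.2, -12.1, 0], "tz": [0, 0, 0, 0, 0, 0, 0, 0, 0, 0, 0], "twist": [0, 0, 0, 0, 0, 0, 0, 0, 0, 0, 0]}' | python3 drive.py; echo '{"finger_gap": [85, 85, 85, 85, 85, 85, 85, 85, 85, 85, 85, 85], "tx": [0, 0, 0, 0, 0, 0, 0, 0, 0, 0, 0, 0], "ty": [0, 0, 0, 0, 0, 0, 0, 0, 0, 0, 0, 0], "tz": [0, 0, 0, 0, 0, 0, 0, 0, 0, 0, 0, 0], "twist": [0.1, 0.18, 0.18, 0.18, 0.18, 0.18, 0.18, 0.18, 0.18, 0.18, 0.18, 0.175]}' | python3 drive.py
```

```text
time_s: 10.6
tool_pos: [426.2, 376.9, 229.3]
tool_rot: [0.001, 0.534, 0.846, 0.004]
ft_force: [-0.4, -0.1, 0.3]
grip_width: 84.9
grasp_force: 0.0
time_s: 11.98
tool_pos: [432.3, -114.8, 224.1]
tool_rot: [-0.001, 0.536, 0.844, -0.001]
ft_force: [0.4, 0.7, -0.1]
grip_width: 85.2
grasp_force: 0.0
time_s: 13.48
tool_pos: [432.9, -110.3, 224.2]
tool_rot: [-0.0, 1.0, -0.031, -0.001]
ft_force: [-0.1, -0.5, -0.1]
grip_width: 85.0
grasp_force: 0.0
```

Run:
```python
from h import *
s=env.state();print(s["tool_pos"],s["tool_rot"],s["q"])
im,c=grab("wrist","w5.png"); 
for z in (98,106,124,142): print(z,proj(c,(433.8,-111.6,z)).round(1))
d=im.max(2)<45
print(blobs(im,d,(240,130,400,300)))
# stand holes etc from unobstructed cams; bottles check
for n in("side","scene"):
    g,k=grab(n,n+"5.png"); print(n,[proj(k,p).round(0).tolist() for p in((433.8,-111.6,124),(425,375,131),(540,375,140))])
cv2.imwrite("pics/s5c.png",np.hstack([cv2.resize(cv2.imread("pics/side5.png")[90:290,170:370],(400,400)),im[:,120:520]]))
```

```text
[ 432.94451334 -110.28167786  224.19907759] [-3.52222526e-04  9.99514240e-01 -3.11509185e-02 -8.82916493e-04] [-2.04052068e-02 -4.51809592e-03  1.78020550e-01  2.07791864e+00
  3.69315504e-04  1.06996132e+00 -1.47567307e+00]
98 [322.  189.8]
106 [322.1 192.1]
124 [322.2 197.7]
142 [322.4 204.2]
[([371, 148, 11, 12, 107], [376.0, 153.3]), ([267, 152, 11, 11, 96], [271.6, 157.1]), ([304, 178, 43, 47, 1602], [325.2, 201.2]), ([330, 222, 54, 59, 1200], [355.9, 251.9]), ([240, 286, 94, 14, 1142], [287.8, 293.3])]
side [[321.0, 239.0], [231.0, 145.0], [260.0, 129.0]]
scene [[315.0, 237.0], [272.0, 160.0], [302.0, 153.0]]
```

View pics/s5c.png

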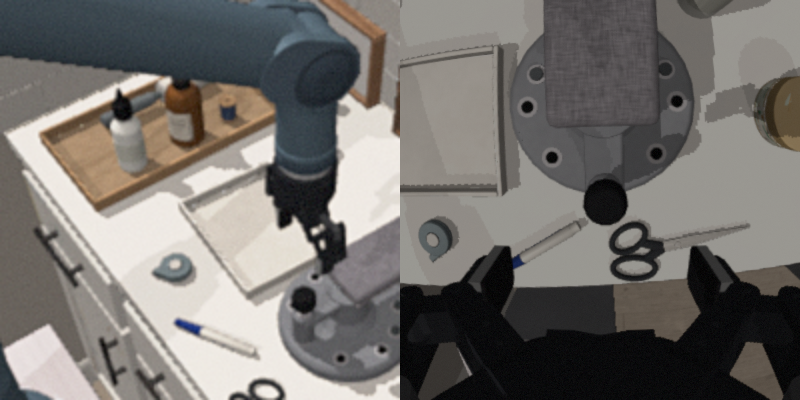

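Run:
```python
from h import *
c=cam("wrist"); H=[onz(c,p,28)[:2] for p in ((247,107),(397,101),(271.6,157.1),(376,153.3))]
print(np.round(H,1)); a=(H[0]+H[1])/2; d=H[0]-H[1]; print("axis",a,"sep",np.linalg.norm(d),"yaw",np.arctan2(d[1],d[0])-np.pi/2)
d=H[2]-H[3];print("yaw45",np.arctan2(d[1],d[0])-np.pi/2, np.linalg.norm(d))
e=(H[2]+H[3])/2; y=-.06; print("axis45",e+58*np.array([np.cos(y),np.sin(y)]))
for z in(124,142): print("knob",z,onz(c,(325.4,201.5),z))
```

```text
[[ 514.7  -34.1]
 [ 512.8 -199.3]
 [ 456.7  -57.5]
 [ 454.9 -173.8]]
axis [ 513.77488348 -116.71506686] sep 165.16472260590737 yaw -0.011304045020148257
yaw45 -0.015221417703248585 116.30751333545274
axis45 [ 513.66164555 -119.12696588]
knob 124 [ 430.5878633  -114.52889237  124.        ]
knob 142 [ 435.94081413 -114.49288635  142.        ]
```

```bash
echo '{"finger_gap": [85, 85, 85, 85, 85, 85], "tx": [0, 0, 0, 0, 0, 0], "ty": [4.2, 0, 0, 0, 0, 0], "tz": [35, 35, 30, 15, 0, 0], "twist": [0, 0, 0, 0, 0, 0]}' | python3 drive.py 60;  echo '{"finger_gap": [20, 20, 20, 20, 20], "tx": [0, 0, 0, 0, 0], "ty": [0, 0, 0, 0, 0], "tz": [0, 0, 0, 0, 0], "twist": [0, 0, 0, 0, 0]}' | python3 drive.py 60
```

```text
time_s: 14.38
tool_pos: [434.3, -116.5, 111.1]
tool_rot: [0.0, 1.0, -0.029, 0.001]
ft_force: [0.4, -0.6, 0.3]
grip_width: 85.1
grasp_force: 0.0
time_s: 15.0
tool_pos: [433.8, -116.2, 111.1]
tool_rot: [-0.0, 1.0, -0.03, 0.0]
ft_force: [-2.2, 0.8, 6.5]
grip_width: 33.6
grasp_force: 59.3
```

```bash
echo '{"finger_gap": [20, 20, 20, 20, 20], "tx": [0, 0, 0, 0, 0], "ty": [0, 0, 0, 0, 0], "tz": [-5, -5, -5, 0, 0], "twist": [0, 0, 0, 0, 0]}' | python3 drive.py
```

```text
time_s: 15.62
tool_pos: [433.7, -116.2, 124.9]
tool_rot: [-0.0, 1.0, -0.029, 0.001]
ft_force: [5.1, 0.7, -10.0]
grip_width: 34.2
grasp_force: 60.4
```

```bash
echo '{"finger_gap": [20, 20, 20, 20, 20, 20, 20, 20], "tx": [1.24, 1.24, 1.24, 1.24, 1.24, 1.24, 0, 0], "ty": [10.66, 10.66, 10.66, 10.66, 10.66, 10.66, 0, 0], "tz": [0, 0, 0, 0, 0, 0, 0, 0], "twist": [-0.1309, -0.1309, -0.1309, -0.1309, -0.1309, -0.1309, 0, 0]}' | python3 drive.py; python3 -c "
import numpy as np
for t in (45,90):
  a=np.radians(180+t)-.006;print(515.3+81.6*np.cos(a),-116.7+81.6*np.sin(a))"
```

```text
time_s: 16.62
tool_pos: [456.6, -172.7, 124.2]
tool_rot: [-0.001, 0.935, 0.356, -0.0]
ft_force: [5.2, 2.2, -9.6]
grip_width: 33.8
grasp_force: 61.0
457.25492784762633 -174.0526773466221
514.8104029375946 -198.2985312044064
```

```bash
echo '{"finger_gap": [20, 20, 20, 20, 20, 20, 20, 20], "tx": [1.24, 1.24, 1.24, 1.24, 1.24, 1.24, 0, 0], "ty": [10.66, 10.66, 10.66, 10.66, 10.66, 10.66, 0, 0], "tz": [0, 0, 0, 0, 0, 0, 0, 0], "twist": [-0.1309, -0.1309, -0.1309, -0.1309, -0.1309, -0.1309, 0, 0]}' | python3 drive.py
```

```text
time_s: 17.62
tool_pos: [512.7, -196.3, 123.5]
tool_rot: [-0.003, 0.728, 0.686, -0.0]
ft_force: [1.9, 4.1, -10.0]
grip_width: 33.7
grasp_force: 61.4
```

```bash
echo '{"finger_gap": [20, 20, 20, 20, 20, 20], "tx": [0, 0, 0, 0, 0, 0], "ty": [0, 0, 0, 0, 0, 0], "tz": [4, 4, 4, 1, 0, 0], "twist": [0, 0, 0, 0, 0, 0]}' | python3 drive.py
```

```text
time_s: 18.38
tool_pos: [512.7, -196.3, 111.3]
tool_rot: [-0.003, 0.728, 0.686, -0.0]
ft_force: [-0.1, 6.4, -7.3]
grip_width: 33.7
grasp_force: 61.6
```

```bash
echo '{"finger_gap": [60, 85, 85, 85], "tx": [0, 0, 0, 0], "ty": [0, 0, 0, 0], "tz": [0, 0, 0, 0], "twist": [0, 0, 0, 0]}' | python3 drive.py; echo '{"finger_gap": [85, 85, 85, 85, 85, 85, 85], "tx": [0, 0, 0, -50, -50, 0, 0], "ty": [0, 0, 0, 0, 0, 0, 0], "tz": [-25, -45, -45, 0, 0, 0, 0], "twist": [0, 0, 0, 0, 0, 0, 0]}' | python3 drive.py
python3 - <<'E'
from h import *
s=env.state();print(s["tool_pos"],s["tool_rot"])
g,k=grab("side","side6.png"); h,l=grab("scene","scene6.png"); w,c=grab("wrist","w6.png")
for z in(114,124,134,142): print(z,proj(k,(513,-198.5,z)).round(1),proj(l,(513,-198.5,z)).round(1),proj(c,(513,-198.5,z)).round(1))
A=cv2.resize(g[110:290,210:420],(420,360)); B=cv2.resize(h[180:300,270:400],(380,351))
B=cv2.copyMakeBorder(B,0,9,0,0,0); C=cv2.resize(w[:, 80:560],(288,240))
cv2.imwrite("pics/c6.png",np.vstack([np.hstack([A,B]),cv2.copyMakeBorder(C,0,0,0,512,0)]))
E
```

```text
time_s: 18.88
tool_pos: [514.8, -200.0, 112.7]
tool_rot: [0.001, 0.728, 0.685, 0.0]
ft_force: [-0.4, -0.8, -0.6]
grip_width: 85.1
grasp_force: 0.0
time_s: 19.75
tool_pos: [508.4, -298.9, 226.9]
tool_rot: [-0.0, 0.728, 0.686, 0.0]
ft_force: [0.9, -0.0, 0.1]
grip_width: 84.8
grasp_force: 0.0
[ 508.39835584 -298.86301809  226.85173797] [-4.12619203e-04  7.27992369e-01  6.85585090e-01  1.58947171e-04]
114 [363.  247.7] [352.1 252.4] [317.4  77.4]
124 [363.3 245.7] [352.3 249.6] [317.3  76. ]
134 [363.6 243.6] [352.4 246.7] [317.2  74.5]
142 [363.9 241.9] [352.6 244.4] [317.1  73.1]
```

View pics/c6.png

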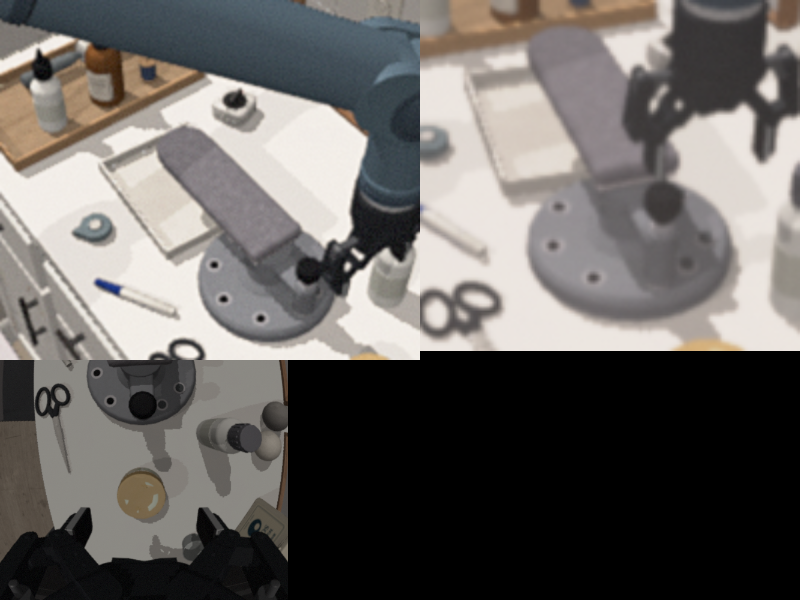

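Run:
```python
from h import *
def cen(f,win,th): 
    im=cv2.imread("pics/"+f); b=blobs(im,im.max(2)<th,win); return b
for n,f0,w0,f1,w1 in(("side","side0.png",(308,225,336,256),"side6.png",(350,230,372,258)),("scene","scene0.png",(303,224,330,252),"scene6.png",(342,238,364,260))):
    for th in (50,60): print(n,th,cen(f0,w0,th),cen(f1,w1,th))
b=cen("w6.png",(295,45,345,105),45);print(b)
```

```text
side 50 [([316, 234, 12, 13, 123], [321.5, 239.8])] [([358, 239, 14, 13, 139], [364.5, 244.8])]
side 60 [([316, 233, 12, 14, 129], [321.6, 239.7])] [([358, 238, 14, 14, 147], [364.6, 244.8])]
scene 50 [] []
scene 60 [] []
[([295, 52, 47, 49, 1780], [317.8, 75.5]), ([332, 99, 13, 6, 36], [338.9, 102.1]), ([320, 102, 11, 3, 18], [325.4, 103.4])]
```

Run:
```python
from h import *
def cen(f,win,th):
    im=cv2.imread("pics/"+f); b=blobs(im,im.max(2)<th,win); return max(b,key=lambda t:t[0][4]) if b else None
for th in(68,75,82,90): print(th,cen("scene0.png",(303,224,330,252),th),cen("scene6.png",(342,238,366,262),th))
a,b=cam("scene"),cam("side"); c=cam("wrist")
for th in(75,82):
    p0=cen("scene0.png",(303,224,330,252),th)[1];p1=cen("scene6.png",(342,238,366,262),th)[1]
    print(tri([(a,p0),(b,(321.55,239.75))]),tri([(a,p1),(b,(364.2,244.8))]),tri([(a,p1),(b,(364.2,244.8)),(c,(317.8,75.5))]))
```

```text
68 ([311, 233, 9, 10, 49], [315.6, 238.2]) ([348, 243, 11, 13, 109], [353.0, 248.7])
75 ([310, 232, 11, 12, 95], [315.1, 237.0]) ([347, 242, 13, 14, 130], [352.8, 248.7])
82 ([310, 231, 11, 13, 108], [315.1, 237.0]) ([347, 242, 13, 15, 145], [352.9, 248.6])
90 ([310, 231, 11, 13, 117], [315.1, 237.0]) ([346, 242, 14, 15, 158], [352.9, 248.7])
(array([ 432.9, -114.2,  125.9]), [0.1, 0.1]) (array([ 514.2, -199.8,  128.1]), [0.4, 0.4]) (array([ 514.2, -199.1,  127.7]), [0.3, 0.9, 0.9])
(array([ 432.9, -114.2,  125.9]), [0.1, 0.1]) (array([ 514.3, -199.9,  128.4]), [0.2, 0.2]) (array([ 514.2, -199.2,  127.9]), [0.3, 0.8, 1.0])
```

```bash
echo '{"finger_gap": [0, 0, 0, 0, 0, 0, 0, 0], "tx": [50, 50, 0, 0, 0, 0, 0, 0], "ty": [0, -0.6, 0, 0, 0, 0, 0, 0], "tz": [0, 0, 0, 35, 30, 13, 0, 0], "twist": [0, 0, 0, 0, 0, 0, 0, 0]}' | python3 drive.py 20
```

```text
time_s: 20.9
tool_pos: [515.0, -199.6, 150.4]
tool_rot: [0.001, 0.728, 0.686, 0.001]
ft_force: [-0.0, -0.1, -0.5]
grip_width: -0.2
grasp_force: 0.0
```

```bash
for i in 1; do echo '{"finger_gap": [0, 0, 0, 0], "tx": [0, 0, 0, 0], "ty": [0, 0, 0, 0], "tz": [3, 2, 1, 0], "twist": [0, 0, 0, 0]}' | python3 drive.py; done; echo '{"finger_gap": [0, 0], "tx": [0, 0], "ty": [0, 0], "tz": [1, 0], "twist": [0, 0]}' | python3 drive.py
```

```text
time_s: 21.4
tool_pos: [513.8, -199.2, 143.0]
tool_rot: [-0.0, 0.728, 0.686, -0.0]
ft_force: [-1.6, -0.4, -0.9]
grip_width: 0.1
grasp_force: 0.0
time_s: 21.65
tool_pos: [514.0, -199.2, 142.2]
tool_rot: [0.0, 0.728, 0.686, 0.0]
ft_force: [0.3, -0.9, 0.1]
grip_width: -0.4
grasp_force: 0.3
```

```bash
echo '{"finger_gap": [0, 0, 0, 0, 0, 0], "tx": [0, 0, 0, -30, 0, 0], "ty": [0, 0, 0, 0, 0, 0], "tz": [-20, -40, -40, 0, 0, 0], "twist": [0, 0, 0, 0, 0, 0]}' | python3 drive.py; python3 -c "
from cell import env
print(env.hand_in())"
```

```text
time_s: 22.4
tool_pos: [511.7, -228.4, 241.4]
tool_rot: [-0.001, 0.728, 0.686, -0.0]
ft_force: [0.3, 0.4, -0.1]
grip_width: 0.1
grasp_force: 0.0
the job is handed in; nothing more can be done
None
```

The pump and nozzle bottles stand upright on the wooden tray, and the board's nose is over the drip tray at +90°; a light probe found the knob down at about its home height, so the pin is home. I left the cap bottle where it was because it was not in the board's way, and handed the job in at 22.4 s.

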